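# Step the filling carousel back one notch

### The job

A vial on the hand-turned filling carousel went past the nozzle unfilled, so step the wheel back by exactly one notch (one vial place, clockwise seen from above). With a fingertip, lift the ratchet pawl by pushing its thumb tab over until the pawl lies back on its rest; push one arm of the three-armed handle to turn the wheel back; then tip the pawl down again into the next notch and leave the wheel backed up against it, with no play left. Only push, never pick anything up, and leave the vials and everything else on the bench standing as they are.

Things in the scene. Friction and masses are not known exactly. Their poses are not given: they have to be found in the camera images.
- carousel: Fixed filling carousel: white base plate 340 x 360 mm (x by y), its top 18 mm above the bench. Origin on the bench under the wheel's axis; x runs from the axis to the nozzle pillar, y to the side with the pawl, z up. A grey post (26 x 14 mm, 78 mm high, at x 58, y 159 mm) carries the pawl; a rest pin stands at x 121, y 133 mm, 49 mm high.
- nozzle_tip (a point): Tip of the steel filling nozzle, at x 100, y 0 mm of the carousel, 100 mm above the bench. The nozzle hangs from a level arm (22 mm wide, 160 to 180 mm above the bench) on a 16 mm pillar at x 159, y 0 mm; with the fitting on top it is 192 mm high. Fixed: keep clear of it.
- wheel (a joint): Wheel angle (rad) about its upright axis: 0 at the start, a tooth face against the pawl's nose; positive is counterclockwise from above (filling direction); one notch is 0.524, so one notch back is -0.524. Stiff: 0.25 N m, 4 to 5 N at the handle arms; stays where left. With the pawl down it turns back only until the next upright tooth face meets the nose; there it stops firmly.
- tooth_ring (a point): Top of the tooth root at the wheel's rim, 133 mm from the axis, 26 mm above the bench; at the start just under the pawl's nose. The wheel is a 290 mm aluminium plate with a dark ring of 12 saw teeth, 122 to 145 mm from the axis, 12 mm high: upright faces facing clockwise, top land 7 mm, a slope falling counterclockwise, then 15 mm of flat root. 12 black vial cups stand on a 100 mm radius.
- handle_hub (a point): Middle of the hub of the steel handle that turns with the wheel, above the vials: hub 48 mm thick, 112 to 141 mm above the bench; three level arms of 12 mm rod, centre line 127 mm above the bench, pointing 30, 150 and 270 degrees counterclockwise from this point's x axis, each ending in a black 24 mm ball. Between the arms it is free down to the vial tops, 90 mm above the bench.
- handle_arm (a point): Centre of the ball at the end of one handle arm, 72 mm from the axis, 127 mm above the bench. At the start this arm points along the carousel's -y (270 degrees counterclockwise from its x).
- pawl (a joint): Pawl angle (rad) about its pin: 0 is fully down, nose at a notch's root; to about 0.22 the nose stands on a slope or tooth top; grows as the nose lifts; 1.75 is thrown right back on its rest. Swings freely, 0.18 kg: let go below about 0.95 it falls down into the teeth, above about 1.1 it falls back onto the rest and stays. About 1 N moves it; lifting out, it nudges the wheel up to 0.07 rad forward.
- pawl_pin (a point): Centre of the pawl's pin, at x 58, y 133 mm of the carousel, 64 mm above the bench, the carousel's axes; the pawl turns about y. The pawl is a steel L: a nose arm (12 mm wide, 10 mm thick) from the pin towards -x and down, and a thumb tab straight up. Pushing the tab towards +x lifts the nose.
- tab_top (a point): Middle of the top edge of the pawl's thumb tab, a steel plate 5 mm thick, 20 mm wide (along y), upright while the pawl is down, its rounded top 83 mm from the pin (147 mm above the bench). z runs along the tab, away from the pin. Thrown back, it lies towards the carousel's +x, 10 degrees below level.
- nose_tip (a point): Middle of the underside of the pawl's nose, a block 9 mm long and 16 mm wide at the end of the nose arm, 65 mm from the pin. With the pawl thrown back the nose arm stands almost upright, leaning about 14 degrees to the carousel's -x, its end 60 mm above the pin; pushed from its +x side towards -x it tips down again.
- vial0: One of six loose open glass vials (some clear, some amber; 27 mm thick, 61 mm tall, neck 21 mm) standing in the wheel's cups, which are 22 mm deep outside; it rides round with the wheel. Origin at the centre of its underside, 29 mm above the bench.
- vial1: One of six loose open glass vials (some clear, some amber; 27 mm thick, 61 mm tall, neck 21 mm) standing in the wheel's cups, which are 22 mm deep outside; it rides round with the wheel. Origin at the centre of its underside, 29 mm above the bench.
- vial2: One of six loose open glass vials (some clear, some amber; 27 mm thick, 61 mm tall, neck 21 mm) standing in the wheel's cups, which are 22 mm deep outside; it rides round with the wheel. Origin at the centre of its underside, 29 mm above the bench.
- vial3: One of six loose open glass vials (some clear, some amber; 27 mm thick, 61 mm tall, neck 21 mm) standing in the wheel's cups, which are 22 mm deep outside; it rides round with the wheel. Origin at the centre of its underside, 29 mm above the bench.
- vial4: One of six loose open glass vials (some clear, some amber; 27 mm thick, 61 mm tall, neck 21 mm) standing in the wheel's cups, which are 22 mm deep outside; it rides round with the wheel. Origin at the centre of its underside, 29 mm above the bench.
- vial5: One of six loose open glass vials (some clear, some amber; 27 mm thick, 61 mm tall, neck 21 mm) standing in the wheel's cups, which are 22 mm deep outside; it rides round with the wheel. Origin at the centre of its underside, 29 mm above the bench.
- spare_vial: A seventh vial, the same size, standing loose on the base plate near its +y edge, some 60 mm from the pawl's nose. Origin at the centre of its underside, 18 mm above the bench.
- cap: White screw cap, 25 mm across and 13 mm high, lying loose on the base plate's corner (+x, -y). Origin under its centre.
- spray_bottle: Translucent white spray bottle, 92 mm thick, 200 mm tall, standing on the bench to the robot's left. Origin under its centre.
- white_jar: White screw-cap jar, 90 mm thick, 150 mm tall, on the bench to the robot's right. Origin under its centre.
- tip_box: Blue pipette-tip box with clear lid, 124 x 86 mm, 68 mm high, on the bench to the left. Origin under its centre.
- phone: Black phone, 74 x 150 mm, 9 mm thick, lying on the bench to the left. Origin under its centre.
- marker: Grey marker pen with black cap, 135 mm long, 16 mm thick, lying on the bench to the right. Origin under its centre.

How it is judged:
On the way, in this order (a step that is already met when the one before it is completed fails the run):
1. the pawl is lifted out of the teeth and lies back towards its rest, the wheel not yet turned back (value of joint pawl above 1.2 rad and value of joint wheel above -0.1 rad), for 0.2 s.
2. the wheel is pushed back past the tooth with the pawl up (value of joint wheel below -0.2 rad and value of joint pawl above 1.2 rad), for 0.1 s.
3. the pawl is tipped down into the next notch (value of joint pawl below 0.25 rad and value of joint wheel below -0.2 rad), for 0.2 s.
At the end, for the whole second after the job is handed in: The wheel stands one notch back from where it began, at -0.524 rad within 0.03 rad, at rest; the pawl is fully down in that notch (under 0.03 rad); all vials stand upright (value of joint wheel between -0.553599 and -0.493599 rad and value of joint pawl below 0.03 rad and velocity of joint wheel between -0.02 and 0.02 rad/s and angle between each of vial0, vial1, vial2, vial3, vial4, vial5, spare_vial's own z axis and vertical below 0.2 rad); the robot touches nothing.
It fails at once if a vial or the cap on the carousel is lifted (height (world z) of any of vial0, vial1, vial2, vial3, vial4, vial5 above 0.045 m or height (world z) of any of spare_vial, cap above 0.034 m).
It fails at once if a vial is tipped over (angle between any of vial0, vial1, vial2, vial3, vial4, vial5, spare_vial's own z axis and vertical above 0.5 rad).
It fails at once if the spare vial, the cap or something on the bench is shifted by more than 20 mm (distance of any of spare_vial, cap, spray_bottle, white_jar, tip_box, phone, marker from where it was at the start of the episode above 0.02 m).
It also fails if it takes over 72 s, if anything falls off the work surface, if the arm or the gripper's body presses on something with over 40 N, if the wrist force passes 120 N, or if a joint passes its speed limit or range.

### The arm

A 6-joint arm with a two-finger parallel gripper is mounted at the origin on the work surface. World frame = base frame: x ahead of the robot, y to its left, z up, the work surface at z = 0. Lengths are in m, angles in rad, forces in N, time in s.
With the tool pointing down it reaches from about 0.25 to 0.775 m from the base axis. Payload 8.9 kg.
Tool frame: the origin (TCP) lies midway between the tips of the shut fingers; the grasp point (between the pads) lies 19 mm behind it; x points along the fingers, y is the direction in which the jaws open and shut, and the axes are right-handed (so a half turn about x gives the same grasp; the last joint's range is limited). The gripper opens to 85 mm and grips with 20 to 120 N. Pads are 22 mm wide; open, the fingers measure 114 mm over their backs; the gripper's body (76 mm by 85 mm) begins 54 mm behind the grasp point. The pads swing forward as they close: fully open they stand 13 mm farther back than shut.
Start: joints at [-1.428, 0.291, -0.153, 1.127, 0, 1.431], TCP at [0.146, -0.504, 0.231] pointing down, gripper open.
Joint ranges: [-2.52, 2.52], [-0.91, 1.74], [-1.3, 1.37], [-1.96, 2.02], [-1.52, 1.47], [-3.14, 3.14]. Speed limits (rad/s): [2.22, 2.22, 2.79, 3.14, 3.14, 3.14].

### API

Orientations are given as [roll, pitch, yaw] about the fixed x, y, z axes, in that order (R = Rz(yaw) Ry(pitch) Rx(roll)).
In Python, from bench import bot gives the robot as it stands.
- The arm moves only by the tool apply_moves, never from a script. Its argument "commands" is a list that holds one entry, the list of rows, each a list of 6 numbers: the shift along the tool's x, y, z normalised to -1 to 1, where 1 is 0.04 m, then the turn, a rotation vector about the tool's x, y, z normalised to -1 to 1, where 1 is 45 degrees. A call has 1 to 8 rows; each row shifts and turns the pose as measured when the row begins, along the tool's axes as they then stand; what a row does not reach is not made up. A row lasts 1/12 s, in which the tool goes at most 41.7 mm and 7.16 degrees, less where a joint would pass 70% of its speed; a pose out of reach is approached as far as the arm can. A call with a number of a shift or a turn outside -1 to 1 is refused whole. A call with a gripper value outside its range is refused whole. "jaw" is the closure in counts, from 0 (fully open) to 255 (shut), set as the call begins (left out, the last holds). The fingers move at their own pace and stop on an object; "grip_force" is the grip in N (left out, the last holds). Time passes only in rows, so rows that do not move let the fingers close. It gives the time, the measured TCP pose, the force and the opening at its end, in the units of the state.
- bot.get_state(): the state, without advancing time (a new reading comes with each control period).
- bot.get_image(name): name is "side" or "top"; returns a dict with "color" (480x640x3 uint8, red, green, blue), "intrinsics" (3x3 intrinsics, pixels), "k1" (the pictures are not rectified: a ray, as slopes to the right and down, at radius r is drawn at 1 + k1 r^2 times it, then the intrinsics apply), "R" (3x3) and "t" (3): a world point X has camera coordinates R X + t. Camera axes: x right, y down, z forward; pixel columns grow to the right and rows downward; lengths in m; the calibration is good to about 2 mm. A picture is of the moment at which its call begins. There is no depth.
- bot.hand_in(): hands the job in, once; it reports no verdict.
Trained networks look in a picture, given as the dict that the camera call returned (one of the last four; its "shot" number tells which), for a name from the list of things; names that differ only in an ending like _2 or _b are one class to them, and where a whole thing is asked for, a point or a joint stands for the part that bears it (a point fixed in the world has none). Each returns a list of dicts, best first, with "confidence" (0 to 1); they miss things now and then, are a little off and sometimes report something else, mostly with a low value. They report only what shows in the picture. A call takes as long as a camera call.
- bot.look_for(picture, name): "position" ([column, row] in pixels, amid what is visible of it).
The state is a dict: "time": time; "joint_positions": joint angles; "joint_velocities": joint speeds; "joint_efforts": joint torques, N m; "position": TCP position; "tcp_rot": TCP orientation; "ft_force": force on the tool from outside, world axes, zero at the start; "wrist_torque": the same for the moment, N m; "grip_width": opening from 0.0 (shut) to 1.0 (fully open).
Only numpy, scipy, OpenCV 4.12 (cv2) and the standard library are available. Lean on these libraries where they do the work, as an engineer would, in place of code of your own. Each camera call takes 0.05 s, during which the arm holds its last target.

## Working session

There is one attempt and no reset: what is moved stays moved. The work goes in short steps, Python scripts to look and compute and a tool call to move; the robot and the scene stay as the last step left them, time stands still between calls to the robot, and variables do not carry over. Pictures are saved under pics/ and viewed, and the job is handed in when it is done.

Besides the shell and the picture viewer there is one more tool, called after "Request:" as name([rows], argument=value, ...), one row to a line, values as JSON. apply_moves: Moves the arm, as the interface text tells. Its arguments: {"type":"object","properties":{"commands":{"type":"array"},"jaw":{"type":"number"},"grip_force":{"type":"number"}},"required":["commands"]}

```bash
ls; mkdir -p pics; python3 - <<'E'
from bench import bot
import cv2,numpy as np
s=bot.get_state()
for k,v in s.items(): print(k,v)
for n in("side","top"):
    p=bot.get_image(n)
    cv2.imwrite(f"pics/{n}0.png",p["color"][:,:,::-1])
    print(n,p["intrinsics"],p["k1"],p["R"],p["t"])
    for o in["nozzle_tip","pawl_pin","tab_top","nose_tip","handle_hub","handle_arm","carousel","tooth_ring"]:
        print(o,[(np.round(d["position"]),round(d["confidence"],2)) for d in bot.look_for(p,o)[:3]])
E
```

```text
pics
time 0.0
joint_positions [-1.42829548e+00  2.91282559e-01 -1.54106397e-01  1.12667626e+00
 -3.02847424e-05  1.43151252e+00]
joint_velocities [-0.00126401 -0.00092265 -0.00157025  0.00056344  0.00101481 -0.00032212]
joint_efforts [-1.45289991e-04 -5.37150192e+01  3.31363606e+01  1.62887969e-02
 -1.53694800e-04  1.02876598e-05]
position [ 0.14592915 -0.50387472  0.23073854]
tcp_rot [-1.68621762  1.56952707  1.73715971]
ft_force [-0.51162543 -0.12132134  0.79727485]
wrist_torque [-0.02132637 -0.03664385 -0.01311405]
grip_width 1.0028595799703892
side [[613.72400748   0.         310.383596  ]
 [  0.         613.72400748 243.1789521 ]
 [  0.           0.           1.        ]] -0.06391551175879119 [[-0.99733248 -0.07246488 -0.0087617 ]
 [-0.04163301  0.66333352 -0.74716487]
 [ 0.05995515 -0.74480701 -0.66458099]] [0.54850223 0.14487988 1.62130262]
nozzle_tip [(array([323., 310.]), 0.9)]
pawl_pin [(array([324., 313.]), 0.86)]
tab_top [(array([295., 330.]), 0.58)]
nose_tip [(array([295., 330.]), 0.84), (array([328., 299.]), 0.43)]
handle_hub [(array([326., 303.]), 0.79)]
handle_arm [(a
[... 270 characters left out ...]
.           1.        ]] -0.1604259232124206 [[ 2.10228133e-02 -9.99778765e-01  6.79986750e-04]
 [-9.78606837e-01 -2.07168410e-02 -2.04693602e-01]
 [ 2.04662404e-01  3.63779569e-03 -9.78825861e-01]] [-0.01751001  0.53864922  1.87015964]
nozzle_tip [(array([288., 248.]), 0.71)]
pawl_pin [(array([289., 248.]), 0.56)]
tab_top [(array([244., 226.]), 0.53), (array([287., 249.]), 0.37), (array([183., 212.]), 0.35)]
nose_tip [(array([247., 230.]), 0.51), (array([181., 213.]), 0.42), (array([288., 246.]), 0.31)]
handle_hub [(array([288., 248.]), 0.65)]
handle_arm [(array([290., 252.]), 0.93)]
carousel [(array([287., 250.]), 0.82)]
tooth_ring [(array([288., 248.]), 0.74), (array([170., 306.]), 0.49)]
```

```bash
python3 - <<'E'
import cv2
a=cv2.imread("pics/side0.png");b=cv2.imread("pics/top0.png")
cv2.imwrite("pics/side0c.png",cv2.resize(a[180:420,200:460],None,fx=2.5,fy=2.5,interpolation=2)[:600])
cv2.imwrite("pics/top0c.png",cv2.resize(b[140:360,180:400],None,fx=2.7,fy=2.7,interpolation=2))
E
```

```text
(no output)
```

View pics/side0.png

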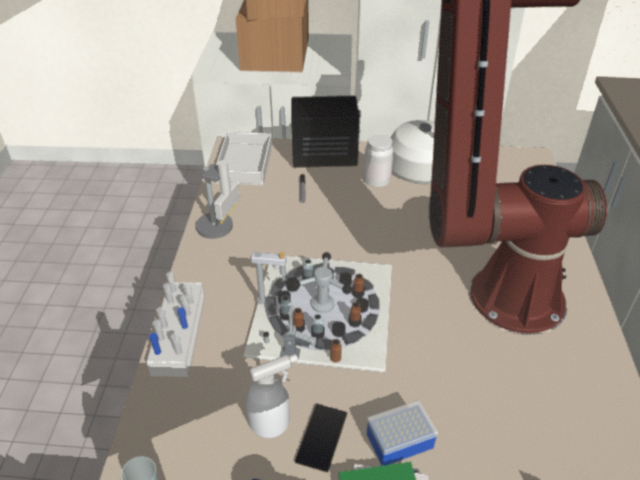

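View pics/top0.png

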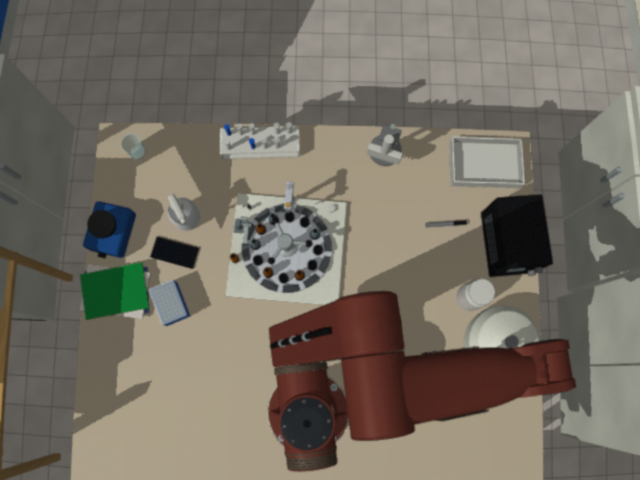

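```bash
sleep 1
```

```text
(no output)
```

View pics/side0c.png

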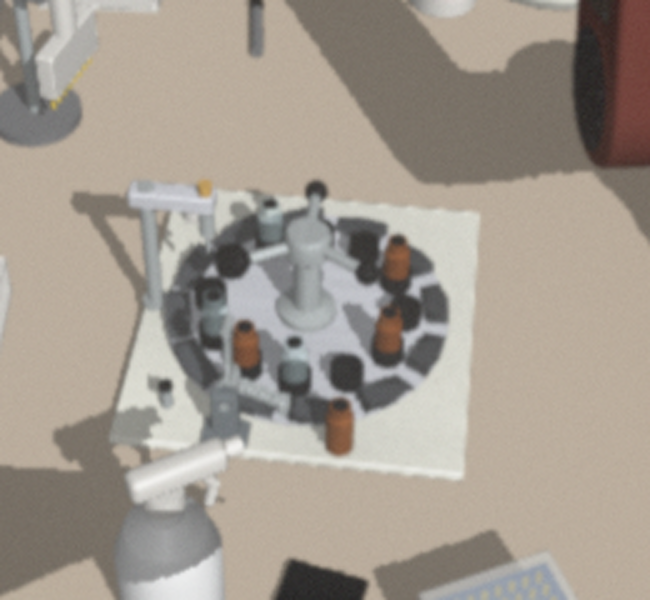

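View pics/top0c.png

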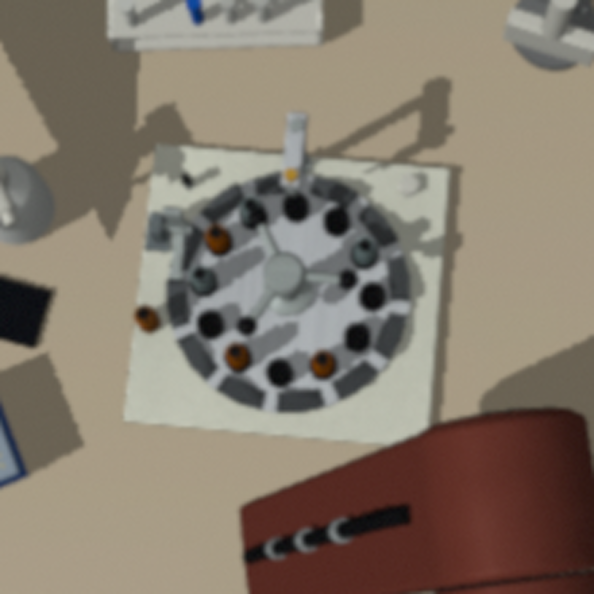

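```bash
cat > h.py <<'E'
import numpy as np, cv2, json
CAM={}
def cam(n):
    return CAM[n]
def proj(p,X):
    X=np.atleast_2d(X).astype(float)
    c=X@np.array(p["R"]).T+np.array(p["t"])
    s=c[:,:2]/c[:,2:]
    r2=(s**2).sum(1,keepdims=True)
    s=s*(1+p["k1"]*r2)
    K=np.array(p["intrinsics"])
    return s@K[:2,:2].T+K[:2,2]
def c2w(P,q):
    P=np.atleast_2d(P).astype(float);c,s=np.cos(q[2]),np.sin(q[2])
    o=P.copy();o[:,0]=q[0]+c*P[:,0]-s*P[:,1];o[:,1]=q[1]+s*P[:,0]+c*P[:,1];return o
def draw(img,p,q,path,box,sc,wheel=0,pawl=0):
    x0,y0,x1,y1=box
    im=cv2.resize(img[y0:y1,x0:x1],None,fx=sc,fy=sc,interpolation=cv2.INTER_CUBIC)
    def L(P,col,closed=False):
        u=(proj(p,c2w(P,q))-[x0,y0]+0.5)*sc
        cv2.polylines(im,[np.round(u*8).astype(np.int32)],closed,col,1,cv2.LINE_AA,3)
    L([[.17,.18,.018],[-.17,.18,.018],[-.17,-.18,.018],[.17,-.18,.018]],(0,0,255),True)
    t=np.linspace(0,2*np.pi,40)
    L(np.c_[.145*np.cos(t),.145*np.sin(t),0*t+.038],(255,0,0),True)
    L(np.c_[.024*np.cos(t),.024*np.sin(t),0*t+.141],(255,0,255),True)
    for a in(30,150,270):
        a=np.radians(a)+wheel;L([[0,0,.127],[.072*np.cos(a),.072*np.sin(a),.127]],(0,255,0))
    L([[.159,0,.018],[.159,0,.192]],(0,200,255));L([[.159,0,.18],[.1,0,.18],[.1,0,.1]],(0,200,255))
    R=lambda d,a:[.058+d[0]*np.cos(a)+d[1]*np.sin(a),.133,.064-d[0]*np.sin(a)+d[1]*np.cos(a)]
    L([R((0,.083),pawl),R((0,0),pawl),R((-.0535,-.037),pawl)],(255,255,0))
    L([[.045,.152,.018],[.045,.152,.078],[.071,.152,.078],[.071,.166,.078],[.045,.166,.078],[.045,.152,.078]],(255,255,255))
    L([[.121,.133,.018],[.121,.133,.049]],(0,255,255))
    cv2.imwrite(path,im)
E
cat > fit.py <<'E'
from h import *
from bench import bot
from scipy.optimize import least_squares
ps={n:bot.get_image(n) for n in("side","top")}
T=lambda a,b:np.array([180+a/2.7-.5+.185,140+b/2.7-.5+.185]);S=lambda a,b:np.array([200+a/2.5-.3,180+b/2.5-.3])
ball=lambda d:[.072*np.cos(np.radians(d)),.072*np.sin(np.radians(d)),.127]
obs=[("top",T(157,144),[.17,.18,.018]),("top",T(457,166),[.17,-.18,.018]),("top",T(123,420),[-.17,.18,.018]),("top",T(435,445),[-.17,-.18,.018]),
("top",T(286,274),[0,0,.141]),("top",T(347,279),ball(270)),("top",T(247,326),ball(150)),
("side",S(478,212),[-.17,-.18,.018]),("side",S(465,478),[-.17,.18,.018]),("side",S(112,440),[.17,.18,.018]),("side",S(316,190),ball(270)),("side",S(367,272),ball(150))]
f=lambda q:np.concatenate([(proj(ps[c],c2w([P],q))[0]-u) for c,u,P in obs])
r=least_squares(f,[.5,0,0],loss="soft_l1")
print(r.x);print(np.round(f(r.x).reshape(-1,2),1))
np.save("q.npy",r.x)
draw(ps["side"]["color"][:,:,::-1],ps["side"],r.x,"pics/s1.png",(230,230,410,400),4)if 0 else None
draw(ps["side"]["color"][:,:,::-1],ps["side"],r.x,"pics/s1.png",(235,240,405,380),4.3)
draw(ps["top"]["color"][:,:,::-1],ps["top"],r.x,"pics/t1.png",(220,180,360,310),4.6)
E
python3 fit.py
```

```text
[ 0.5134633   0.07983758 -0.05934792]
[[-0.5  0.3]
 [-2.4  0.6]
 [ 0.8  0.9]
 [-1.7  0.9]
 [-0.2 -0.6]
 [ 1.   0.4]
 [ 0.7  0.3]
 [-0.  -0.4]
 [-0.3 -1.3]
 [-1.7 -0.6]
 [-0.4  0.9]
 [-0.1  0.6]]
```

```bash
sleep 1
```

```text
(no output)
```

View pics/s1.png

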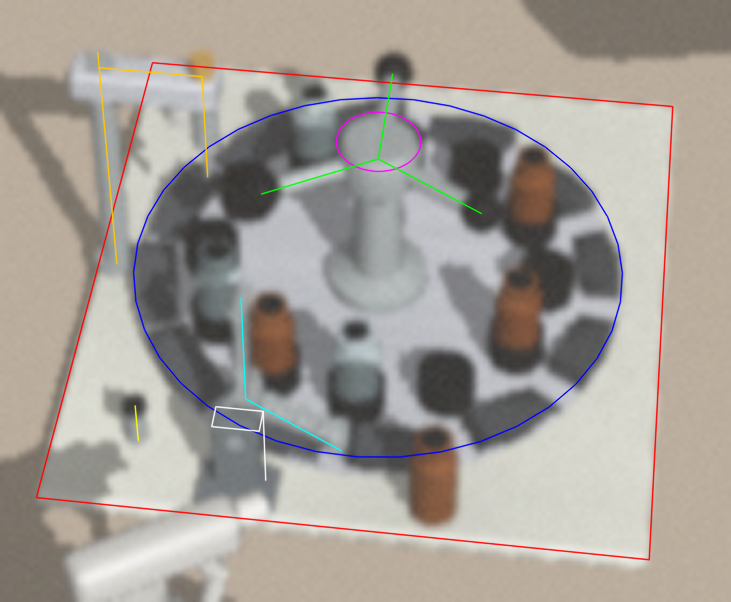

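View pics/t1.png

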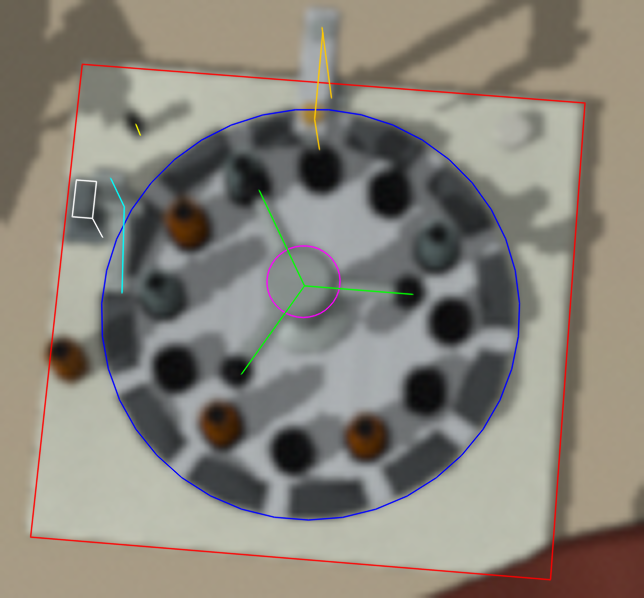

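```bash
python3 - <<'E'
import cv2
a=cv2.imread("pics/side0.png");b=cv2.imread("pics/top0.png")
A=cv2.resize(a[295:375,250:330],None,fx=7,fy=7,interpolation=2)
cv2.imwrite("pics/z1.png",A)
B=cv2.resize(b[170:260,225:315],None,fx=6.6,fy=6.6,interpolation=2)
cv2.imwrite("pics/z2.png",B)
E
sleep 1
```

```text
(no output)
```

View pics/z1.png

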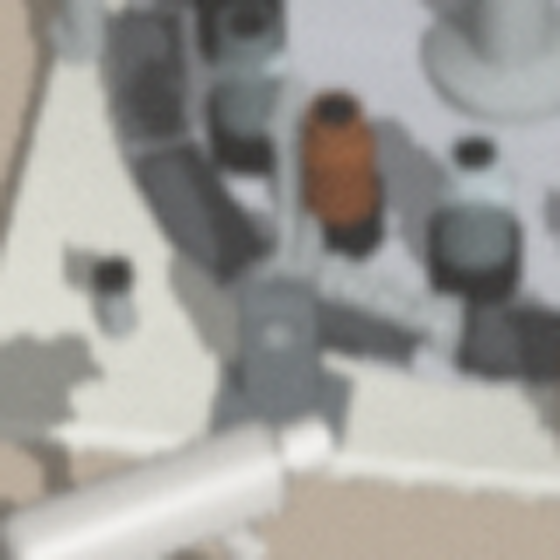

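View pics/z2.png

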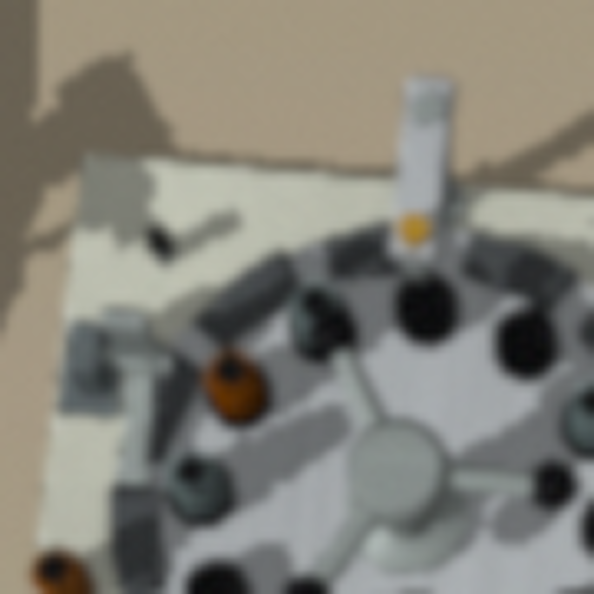

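```bash
cat > fit2.py <<'E'
from h import *
from bench import bot
from scipy.optimize import least_squares
ps={n:bot.get_image(n) for n in("side","top")}
T=lambda a,b:np.array([225+a/6.6-.42,170+b/6.6-.42]);S=lambda a,b:np.array([250+a/7-.43,295+b/7-.43])
S2=lambda a,b:np.array([235+a/4.3-.4,240+b/4.3-.4]);T2=lambda a,b:np.array([220+a/4.6-.4,180+b/4.6-.4])
ball=lambda d,z=.127:[.072*np.cos(np.radians(d)),.072*np.sin(np.radians(d)),z]
obs=[("top",T(90,155),[.17,.18,.018]),("top",T2(583,98),[.17,-.18,.018]),("top",T2(35,535),[-.17,.18,.018]),("top",T2(545,575),[-.17,-.18,.018]),
("top",T(400,472),[0,0,.141]),("top",T(553,483),ball(270,.13)),("top",T(305,588),ball(150,.13)),("top",T(130,318),[.058,.133,.147]),("top",T(160,240),[.121,.133,.047]),("top",T(415,228),[.1,0,.19]),("top",T(428,105),[.159,0,.18]),
("side",S2(673,105),[-.17,-.18,.018]),("side",S2(650,562),[-.17,.18,.018]),("side",S2(37,497),[.17,.18,.018]),("side",S2(393,69),ball(270)),("side",S2(480,212),ball(150)),
("side",S(113,272),[.121,.133,.047]),("side",S(275,333),[.058,.166,.064]),("side",S2(201,66),[.1,0,.186]),("side",S2(376,142),[0,0,.141])]
n=len(obs)
def f(q,o=None):
    return np.concatenate([(proj(ps[c],c2w([P],q))[0]+(q[3:5] if c=="top" else q[5:7])-u) for c,u,P in obs])
g=lambda q:np.r_[f(q)/1.0,q[3:]/1.0]
r=least_squares(g,[.5,0,0,0,0,0,0],loss="soft_l1")
print(r.x, r.cost)
for o,e in zip(obs,f(r.x).reshape(-1,2)):print(o[0],np.round(o[2],3),np.round(e,1))
q=r.x;np.save("q.npy",q)
for nme,P in dict(axis=[0,0,0],tab=[.058,.133,.147],pin=[.058,.133,.064],noz=[.1,0,.1],ball30=ball(30),ball270=ball(270),ball150=ball(150)).items():print(nme,np.round(c2w([P],q),4))
E
python3 fit2.py
```

```text
[ 0.51410669  0.08010241 -0.06100468 -0.06702805 -0.30654677  0.28793167
 -0.2679839 ] 5.37467157411984
top [0.17  0.18  0.018] [-1.  -0.3]
top [ 0.17  -0.18   0.018] [0.2 0.5]
top [-0.17   0.18   0.018] [-1.4 -0.4]
top [-0.17  -0.18   0.018] [0.8 0.4]
top [0.    0.    0.141] [ 0. -1.]
top [-0.    -0.072  0.13 ] [ 0.6 -0. ]
top [-0.062  0.036  0.13 ] [0.8 1.3]
top [0.058 0.133 0.147] [-0.9 -0.2]
top [0.121 0.133 0.047] [0.1 0. ]
top [0.1  0.   0.19] [ 0.1 -0.2]
top [0.159 0.    0.18 ] [0.1 0.5]
side [-0.17  -0.18   0.018] [-0.1 -0. ]
side [-0.17   0.18   0.018] [-0.5 -0.8]
side [0.17  0.18  0.018] [-0.5 -0.4]
side [-0.    -0.072  0.127] [-0.2  0.7]
side [-0.062  0.036  0.127] [ 0.1 -0. ]
side [0.121 0.133 0.047] [0.1 0.5]
side [0.058 0.166 0.064] [0.4 0.6]
side [0.1   0.    0.186] [-0.   0.2]
side [0.    0.    0.141] [ 0.4 -0.5]
axis [[0.5141 0.0801 0.    ]]
tab [[0.5801 0.2093 0.147 ]]
pin [[0.5801 0.2093 0.064 ]]
noz [[0.6139 0.074  0.1   ]]
ball30 [[0.5785 0.1122 0.127 ]]
ball270 [[0.5097 0.0082 0.127 ]]
ball150 [[0.4541 0.1198 0.127 ]]
```

```bash
cat >> h.py <<'E'
from scipy.spatial.transform import Rotation as Ro
Q=np.load("q.npy")[:3]
Cc,Sc=np.cos(Q[2]),np.sin(Q[2])
def st():
    from bench import bot
    s=bot.get_state();R=Ro.from_euler("xyz",s["tcp_rot"]).as_matrix()
    p=s["position"];d=np.array(p)-[Q[0],Q[1],0]
    pc=np.array([Cc*d[0]+Sc*d[1],-Sc*d[0]+Cc*d[1],d[2]])
    return s,R,pc
def go(P):  # carousel target mm -> total shift in tool units of 40mm
    s,R,pc=st()
    d=np.array(P)/1000-pc; dw=np.array([Cc*d[0]-Sc*d[1],Sc*d[0]+Cc*d[1],d[2]])
    F=s["ft_force"]
    print("t",round(s["time"],2),"car mm",np.round(pc*1000,1),"F",np.round(F,1),"tool shift units",np.round(R.T@dw/.04,2))
def ray(p,uv,z):
    K=np.array(p["intrinsics"]);m=cv2.undistortPoints
    s=(np.array(uv)-K[:2,2])/K[0,0];x=s.copy()
    for _ in range(10): x=s/(1+p["k1"]*(x@x))
    R=np.array(p["R"]);d=R.T@np.r_[x,1];o=-R.T@np.array(p["t"])
    return o+d*(z-o[2])/d[2]
E
python3 - <<'E'
from h import *
from bench import bot
s,R,pc=st();print(np.round(R,3),s["time"]);go([30,136,250])
p=bot.get_image("top")
for n,uv,z in(("spray",(184,213),.1),("sprayhead",(176,203),.19),("jar",(476,293),.15)):
    print(n,ray(p,uv,z))
# needed turn so tool y along carousel +x or -x, x down
for sgn in(1,-1):
    y=sgn*np.array([Cc,Sc,0]);x=np.array([0,0,-1.]);G=np.c_[x,y,np.cross(x,y)]
    print(sgn,Ro.from_matrix(R.T@G).as_rotvec(degrees=True))
E
```

```text
[[-0.     0.278 -0.961]
 [ 0.    -0.961 -0.278]
 [-1.    -0.     0.   ]] 1.1
t 1.1 car mm [-331.8 -605.7  231.3] F [-0.2 -0.2  0. ] tool shift units [ -0.47 -14.42 -14.75]
spray [0.60350987 0.40356843 0.1       ]
sprayhead [0.6115578  0.40969655 0.19      ]
jar [ 0.3637654  -0.49397776  0.15      ]
1 [-7.03592773e+01  9.96969559e-05  1.60687245e-03]
-1 [ 1.09640723e+02  1.76503561e-03 -1.09510047e-04]
```

Request:
apply_moves([
  [[-0.5, 0, 0, -0.155, 0, 0], [-0.5, 0, 0, -0.155, 0, 0], [-0.5, 0, 0, -0.155, 0, 0], [-0.5, 0, 0, -0.155, 0, 0], [-0.5, 0, 0, -0.155, 0, 0], [0, 0, 0, -0.155, 0, 0], [0, 0, 0, -0.155, 0, 0], [0, 0, 0, -0.155, 0, 0]],
], jaw=255, grip_force=40)

```text
time: 1.82
position: [0.1459, -0.5036, 0.3359]
tcp_rot: [-2.711, 1.569, 1.71]
ft_force: [0.2, 0.1, -0.2]
grip_width: -0.001
```

```bash
cat > g.py <<'E'
import sys
from h import *
go([float(a) for a in sys.argv[1:4]])
s,R,pc=st()
y=np.array([Cc,Sc,0]);x=np.array([0,0,-1.]);G=np.c_[x,y,np.cross(x,y)]
print("turn units",np.round(Ro.from_matrix(R.T@G).as_rotvec(degrees=True)/45,3),"grip",round(s["grip_width"],3))
E
python3 g.py 20 136 250
```

```text
t 1.82 car mm [-332.  -605.   335.9] F [ 0.2  0.1 -0.2] tool shift units [  2.17   4.34 -20.04]
turn units [-0.293 -0.002  0.001] grip -0.001
```

Request:
apply_moves([
  [[0, 0, -0.5, -0.147, 0, 0], [0, 0, -0.5, -0.147, 0, 0], [0, 0.4, -0.85, 0, 0, 0], [0, 0.4, -0.85, 0, 0, 0], [0, 0.4, -0.85, 0, 0, 0], [0, 0.4, -0.85, 0, 0, 0], [0, 0.4, -0.85, 0, 0, 0], [0, 0.4, -0.85, 0, 0, 0]],
])

```text
time: 2.48
position: [0.2596, -0.2615, 0.3342]
tcp_rot: [-0.122, 1.57, -1.74]
ft_force: [1.0, -0.5, 0.9]
grip_width: -0.0
```

Request:
apply_moves([
  [[0, 0.4, -0.85, 0, 0, 0], [0, 0.4, -0.85, 0, 0, 0], [0, 0.4, -0.85, 0, 0, 0], [0, 0.4, -0.85, 0, 0, 0], [0, 0.4, -0.85, 0, 0, 0], [0, 0.4, -0.85, 0, 0, 0], [0, 0.4, -0.85, 0, 0, 0], [0, 0.4, -0.85, 0, 0, 0]],
])

```text
time: 3.15
position: [0.4039, 0.0187, 0.336]
tcp_rot: [1.038, 1.562, -0.583]
ft_force: [1.4, -0.5, 0.1]
grip_width: -0.001
```

```bash
python3 g.py 20 136 250
```

```text
t 3.15 car mm [-106.3  -68.   336. ] F [ 1.4 -0.5  0.1] tool shift units [ 2.15  3.2  -5.07]
turn units [ 0.014  0.005 -0.009] grip -0.001
```

Request:
apply_moves([
  [[0, 0.5, -0.85, 0.014, 0.005, -0.009], [0, 0.5, -0.85, 0, 0, 0], [0, 0.5, -0.85, 0, 0, 0], [0.1, 0.5, -0.85, 0, 0, 0], [0.5, 0.5, -0.85, 0, 0, 0], [0.5, 0.5, -0.7, 0, 0, 0], [0.5, 0.2, 0, 0, 0, 0], [0.5, 0, 0, 0, 0, 0]],
])

```text
time: 3.82
position: [0.55, 0.2261, 0.255]
tcp_rot: [1.873, 1.558, 0.25]
ft_force: [-2.0, -0.4, 0.2]
grip_width: -0.001
```

```bash
python3 g.py 20 136 120; python3 - <<'E'
from h import *
from bench import bot
for n,b in(("side",(235,240,405,380)),("top",(200,150,340,280))):
    p=bot.get_image(n);x0,y0,x1,y1=b
    cv2.imwrite(f"pics/{n}2.png",cv2.resize(p["color"][y0:y1,x0:x1,::-1],None,fx=4.3,fy=4.3,interpolation=2))
E
```

```text
t 3.82 car mm [ 26.9 147.9 255. ] F [-2.  -0.4  0.2] tool shift units [ 3.37 -0.22  0.31]
turn units [ 0.011 -0.005 -0.016] grip -0.001
```

View pics/side2.png

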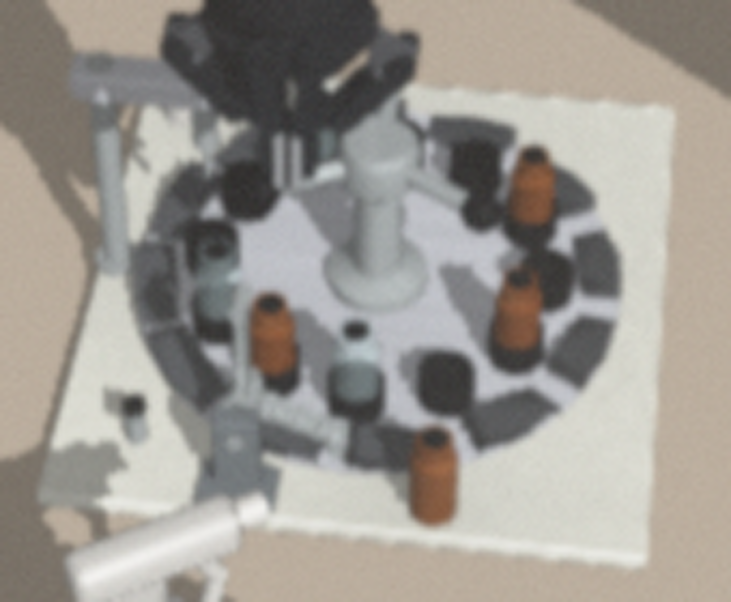

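```bash
python3 - <<'E'
from h import *
from bench import bot
s,R,pc=st();p=bot.get_image("side")
print((proj(p,[s["position"]])-[235,240])*4.3)
E
```

```text
[[293.21887004 178.22553325]]
```

View pics/top2.png

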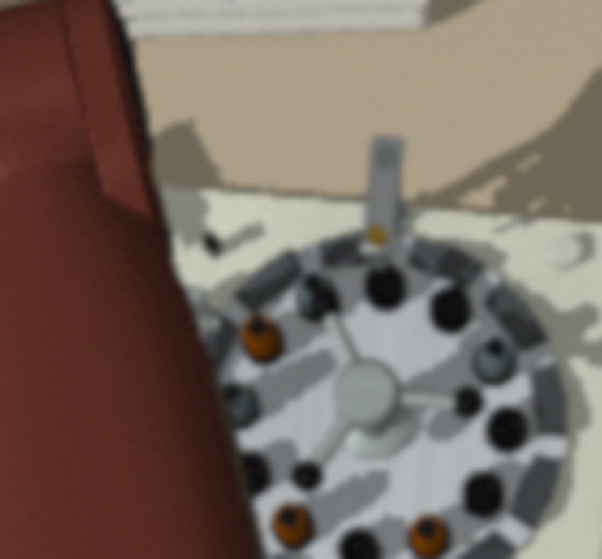

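Request:
apply_moves([
  [[0.5, -0.1, 0.15, 0.011, -0.005, -0.016], [0.5, 0, 0.15, 0, 0, 0], [0.5, 0, 0, 0, 0, 0], [0.5, 0, 0, 0, 0, 0], [0.5, 0, 0, 0, 0, 0], [0.5, 0, 0, 0, 0, 0], [0.3, 0, 0, 0, 0, 0], [0, 0, 0, 0, 0, 0]],
])

```text
time: 4.63
position: [0.5492, 0.2096, 0.1358]
tcp_rot: [1.841, 1.555, 0.202]
ft_force: [0.6, -0.6, -0.4]
grip_width: 0.001
```

```bash
python3 g.py 30 135 120
```

```text
t 4.63 car mm [ 27.1 131.4 135.8] F [ 0.6 -0.6 -0.4] tool shift units [ 0.4   0.07 -0.09]
turn units [-0.01  -0.005 -0.02 ] grip 0.001
```

Request:
apply_moves([
  [[0.4, 0, -0.08, -0.01, -0.005, -0.02], [0, 0.2, 0, 0, 0, 0], [0, 0.2, 0, 0, 0, 0], [0, 0.2, 0, 0, 0, 0], [0, 0.2, 0, 0, 0, 0], [0, 0.2, 0, 0, 0, 0]],
])

```text
time: 5.13
position: [0.5937, 0.2093, 0.1318]
tcp_rot: [1.964, 1.562, 0.331]
ft_force: [-0.7, -0.7, -0.5]
grip_width: 0.001
```

```bash
python3 g.py 91 134 109;python3 - <<'E'
from h import *
from bench import bot
p=bot.get_image("side");x0,y0,x1,y1=(235,240,405,380)
cv2.imwrite(f"pics/side3.png",cv2.resize(p["color"][y0:y1,x0:x1,::-1],None,fx=4.3,fy=4.3,interpolation=2))
E
```

```text
t 5.13 car mm [ 71.6 133.8 131.8] F [-0.7 -0.7 -0.5] tool shift units [ 0.57  0.48 -0.  ]
turn units [-0.002 -0.004 -0.01 ] grip 0.001
```

View pics/side3.png

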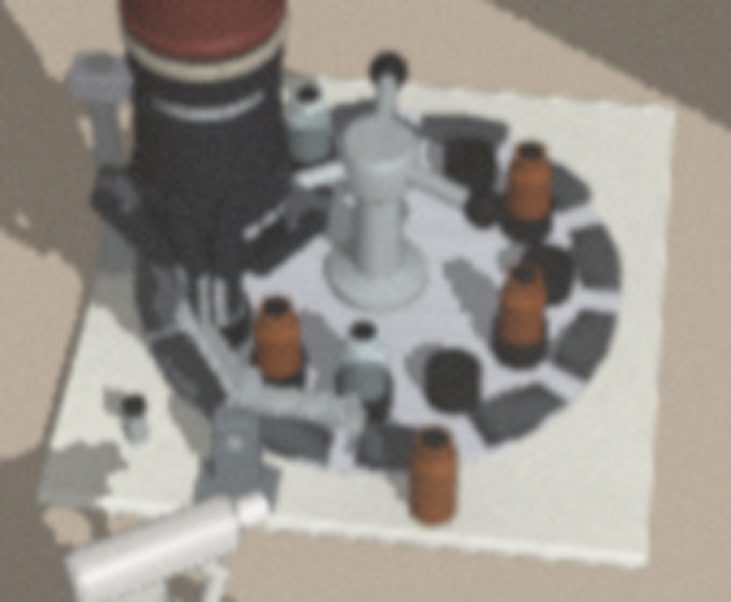

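The tab has tilted about 0.5 rad, with its top at about (180,310), and the nose arm is lifting. I'll keep following the arc down.

Request:
apply_moves([
  [[0.3, 0.1, 0, 0, 0, -0.01], [0.3, 0.2, 0, 0, 0, 0], [0.3, 0.2, 0, 0, 0, 0], [0.3, 0.2, 0, 0, 0, 0], [0.25, 0.15, 0, 0, 0, 0], [0.2, 0.15, 0, 0, 0, 0], [0, 0, 0, 0, 0, 0]],
])

```text
time: 5.77
position: [0.6418, 0.2059, 0.0624]
tcp_rot: [2.304, 1.564, 0.669]
ft_force: [0.2, -0.2, 0.0]
grip_width: -0.0
```

```bash
python3 g.py 108 134 85;python3 - <<'E'
from h import *
from bench import bot
p=bot.get_image("side");x0,y0,x1,y1=(235,240,405,380)
cv2.imwrite(f"pics/side4.png",cv2.resize(p["color"][y0:y1,x0:x1,::-1],None,fx=4.3,fy=4.3,interpolation=2))
E
```

```text
t 5.77 car mm [119.8 133.3  62.4] F [ 0.2 -0.2  0. ] tool shift units [-0.57 -0.29 -0.02]
turn units [-0.005 -0.006 -0.007] grip -0.0
```

View pics/side4.png

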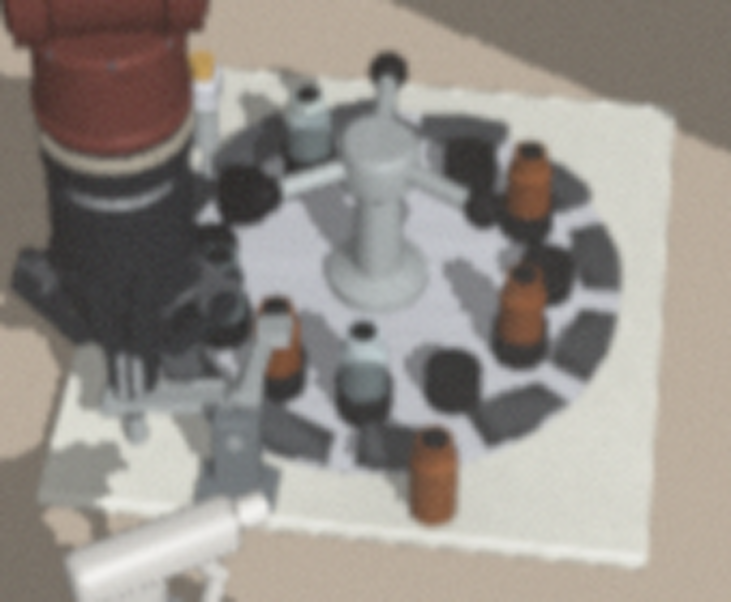

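Pawl is on its rest: its tab lies level at about (160,395) and the nose arm stands up at (265,345). Next I raise the tool and go to the handle.

Request:
apply_moves([
  [[-0.5, 0, 0, 0, 0, 0], [-0.7, 0, 0, 0, 0, 0], [-0.9, 0, 0, 0, 0, 0], [-0.9, 0, 0, 0, 0, 0], [-0.9, 0, 0, 0, 0, 0], [-0.9, 0, 0, 0, 0, 0], [-0.2, 0, 0, 0, 0, 0], [0, 0, 0, 0, 0, 0]],
])

```text
time: 6.48
position: [0.6362, 0.2053, 0.2707]
tcp_rot: [-2.451, 1.567, 2.198]
ft_force: [-0.6, -0.3, -0.9]
grip_width: 0.001
```

```bash
python3 g.py 36 -50 250;python3 - <<'E'
from h import *
from bench import bot
p=bot.get_image("side");x0,y0,x1,y1=(235,240,405,380)
cv2.imwrite(f"pics/side5.png",cv2.resize(p["color"][y0:y1,x0:x1,::-1],None,fx=4.3,fy=4.3,interpolation=2))
E
```

```text
t 6.48 car mm [114.2 132.4 270.7] F [-0.6 -0.3 -0.9] tool shift units [ 0.51 -1.94  4.57]
turn units [-0.003 -0.004  0.003] grip 0.001
```

View pics/side5.png

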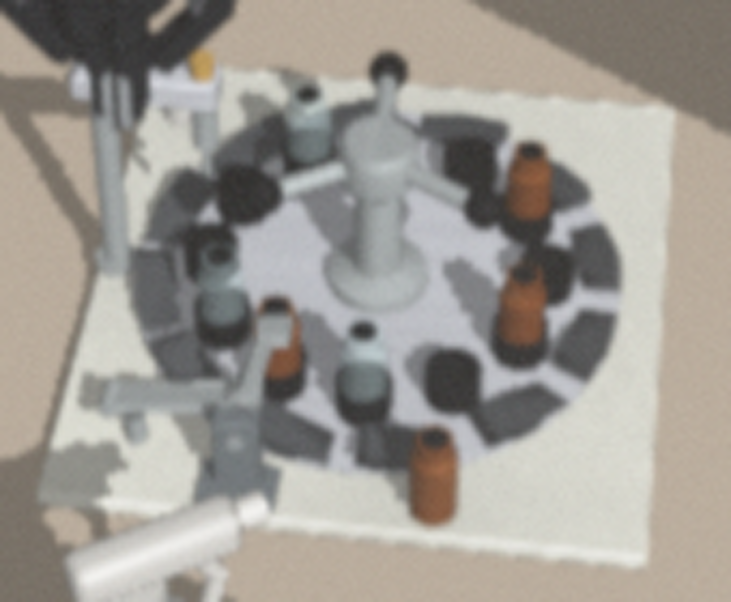

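Request:
apply_moves([
  [[0, -0.35, 0.8, 0, 0, 0], [0, -0.35, 0.8, 0, 0, 0], [0, -0.35, 0.8, 0, 0, 0], [0, -0.35, 0.8, 0, 0, 0], [0, -0.35, 0.8, 0, 0, 0], [0, -0.2, 0.5, 0, 0, 0], [0, 0, 0, 0, 0, 0]],
])

```text
time: 7.12
position: [0.5374, 0.0266, 0.2566]
tcp_rot: [-1.708, 1.553, 2.946]
ft_force: [0.2, 0.5, -0.4]
grip_width: -0.0
```

```bash
python3 g.py 34 -50 108
```

```text
t 7.12 car mm [ 26.5 -52.  256.6] F [ 0.2  0.5 -0.4] tool shift units [ 3.71  0.25 -0.04]
turn units [ 0.004 -0.003  0.022] grip -0.0
```

Request:
apply_moves([
  [[0.3, 0.25, 0, 0, 0, 0.022], [0.6, 0, 0, 0, 0, 0], [0.6, 0, 0, 0, 0, 0], [0.6, 0, 0, 0, 0, 0], [0.6, 0, 0, 0, 0, 0], [0.5, 0, 0, 0, 0, 0], [0.3, 0, 0, 0, 0, 0], [0, 0, 0, 0, 0, 0]],
])

```text
time: 7.78
position: [0.5391, 0.0276, 0.1005]
tcp_rot: [-1.893, 1.558, 2.759]
ft_force: [-0.8, 0.2, -0.3]
grip_width: -0.002
```

```bash
python3 g.py 20 -50 109
```

```text
t 7.78 car mm [ 28.2 -50.9 100.5] F [-0.8  0.2 -0.3] tool shift units [-0.21 -0.21 -0.02]
turn units [ 0.    -0.005  0.015] grip -0.002
```

Request:
apply_moves([
  [[-0.2, -0.1, 0, 0, 0, 0], [0, -0.1, 0, 0, 0, 0], [0, 0, 0, 0, 0, 0]],
])

```text
time: 8.03
position: [0.5305, 0.0287, 0.1084]
tcp_rot: [-1.849, 1.557, 2.803]
ft_force: [-0.3, 0.8, -0.1]
grip_width: -0.004
```

```bash
python3 g.py 20 -50 109;python3 - <<'E'
from h import *
from bench import bot
for n,b in(("side",(235,240,405,380)),("top",(220,180,360,310))):
    p=bot.get_image(n);x0,y0,x1,y1=b
    cv2.imwrite(f"pics/{n}6.png",cv2.resize(p["color"][y0:y1,x0:x1,::-1],None,fx=4.3,fy=4.3,interpolation=2))
E
```

```text
t 8.03 car mm [ 19.5 -50.3 108.4] F [-0.3  0.8 -0.1] tool shift units [-0.01  0.01 -0.01]
turn units [ 0.001 -0.005  0.016] grip -0.004
```

View pics/side6.png

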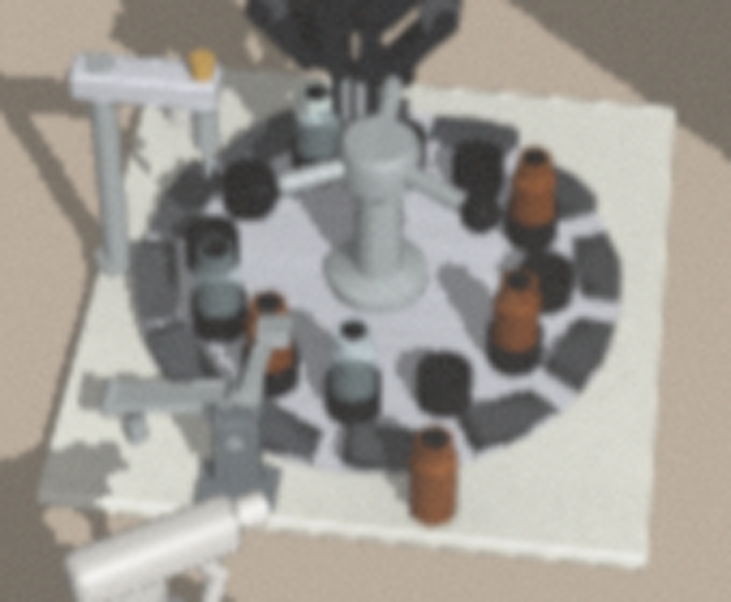

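View pics/top6.png

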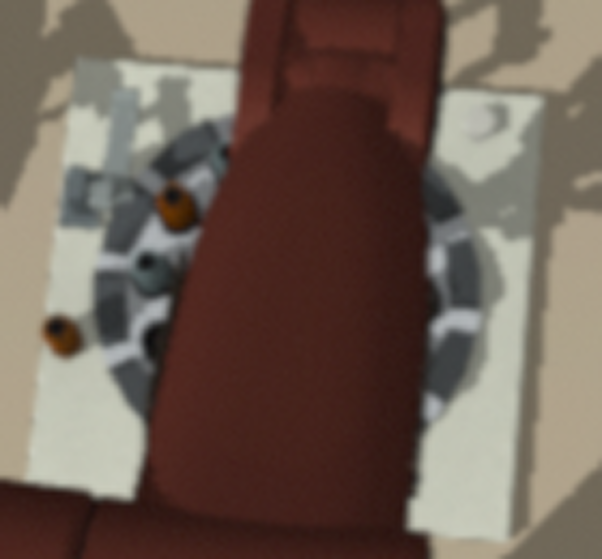

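Request:
apply_moves([
  [[0, -0.1, 0, 0, 0, 0], [0, -0.1, 0, 0, 0, 0], [0, -0.1, 0, 0, 0, 0], [0, -0.1, 0, 0, 0, 0], [0, 0, 0, 0, 0, 0]],
])

```text
time: 8.55
position: [0.5215, 0.0291, 0.113]
tcp_rot: [2.383, 1.566, 0.751]
ft_force: [-0.6, -0.0, 0.1]
grip_width: -0.003
```

```bash
python3 g.py 3 -50 109;cat > pic.py <<'E'
import sys
from h import *
from bench import bot
p=bot.get_image("side");x0,y0,x1,y1=(235,240,405,380)
w=float(sys.argv[2]);pa=float(sys.argv[3])
cv2.imwrite(f"pics/side{sys.argv[1]}.png",cv2.resize(p["color"][y0:y1,x0:x1,::-1],None,fx=4.3,fy=4.3,interpolation=2))
draw(p["color"][:,:,::-1],p,Q,f"pics/side{sys.argv[1]}d.png",(235,240,405,380),4.3,w,pa)
E
python3 pic.py 7 -0.22 1.75
```

```text
t 8.55 car mm [ 10.5 -50.4 113. ] F [-0.6 -0.   0.1] tool shift units [ 0.1  -0.19 -0.01]
turn units [ 0.001 -0.005 -0.005] grip -0.003
```

View pics/side7d.png

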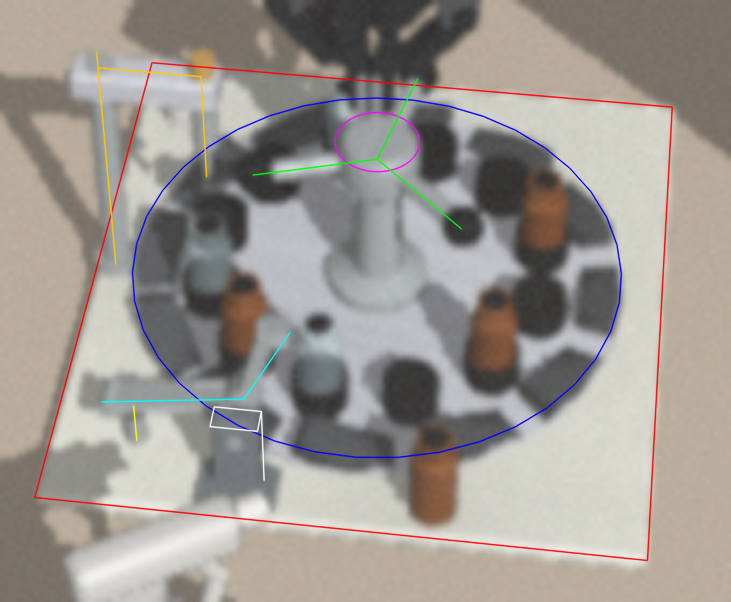

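Request:
apply_moves([
  [[0.05, -0.1, 0, 0, 0, 0], [0.05, -0.1, 0, 0, 0, 0], [0, 0, 0, 0, 0, 0], [0, 0, 0, 0, 0, 0]],
])

```text
time: 8.93
position: [0.5177, 0.029, 0.1118]
tcp_rot: [1.806, 1.557, 0.175]
ft_force: [0.2, 0.3, -0.2]
grip_width: 0.001
```

```bash
python3 g.py 3 -50 109;
python3 pic.py 8 -0.42 1.75
```

```text
t 8.93 car mm [  6.7 -50.8 111.8] F [ 0.2  0.3 -0.2] tool shift units [ 0.07 -0.09 -0.02]
turn units [ 0.    -0.004 -0.017] grip 0.001
```

View pics/side8d.png

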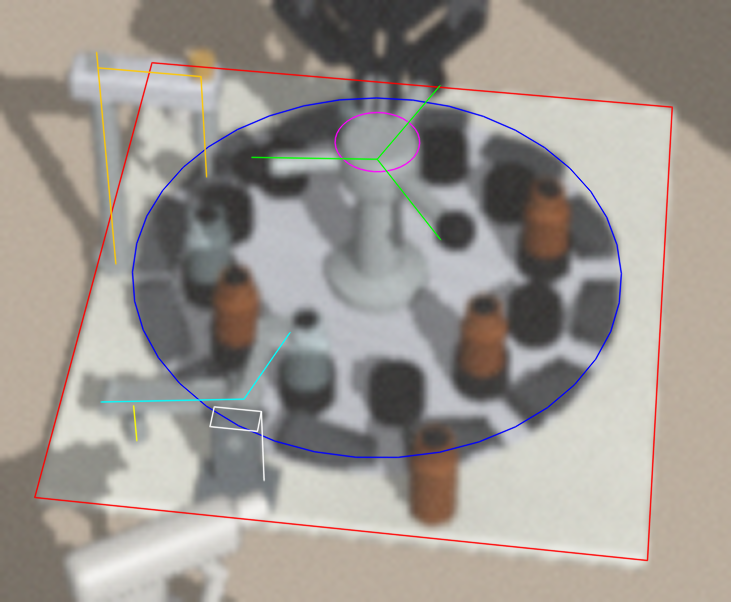

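Request:
apply_moves([
  [[0.05, -0.12, 0, 0, 0, 0], [0.03, -0.1, 0, 0, 0, 0], [0, 0, 0, 0, 0, 0], [0, 0, 0, 0, 0, 0]],
])

```text
time: 9.32
position: [0.5124, 0.029, 0.11]
tcp_rot: [1.702, 1.55, 0.07]
ft_force: [1.5, -0.7, 1.0]
grip_width: 0.0
```

```bash
python3 g.py 3 -50 109;
python3 pic.py 9 -0.42 1.75
```

```text
t 9.32 car mm [  1.4 -51.1 110. ] F [ 1.5 -0.7  1. ] tool shift units [ 0.03  0.04 -0.03]
turn units [-0.    -0.003 -0.026] grip 0.0
```

View pics/side9d.png

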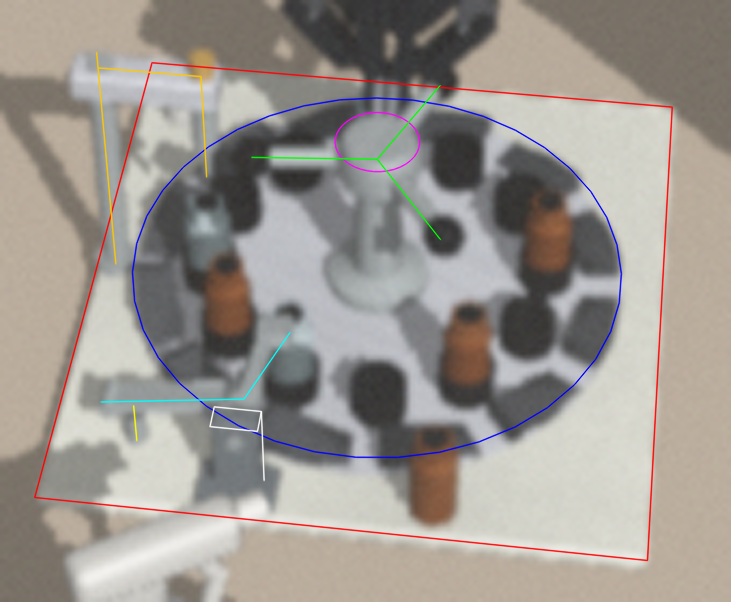

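Request:
apply_moves([
  [[0, 0.25, 0, 0, 0, -0.02], [-0.4, 0.2, 0, 0, 0, 0], [-0.8, 0, 0, 0, 0, 0], [-0.9, 0, 0, 0, 0, 0], [-0.9, 0, 0, 0, 0, 0], [-0.8, 0, 0, 0, 0, 0], [-0.1, 0, -0.3, 0, 0, 0], [0, 0.1, -0.7, 0, 0, 0]],
])

```text
time: 10.03
position: [0.5293, 0.066, 0.2681]
tcp_rot: [-1.731, 1.552, 2.917]
ft_force: [1.0, -0.9, -0.8]
grip_width: -0.0
```

```bash
python3 g.py 95 134 230
```

```text
t 10.03 car mm [ 16.1 -13.1 268.1] F [ 1.  -0.9 -0.8] tool shift units [ 0.93  1.98 -3.68]
turn units [-0.005 -0.004  0.023] grip -0.0
```

Request:
apply_moves([
  [[0, 0.2, -0.8, 0, 0, 0.02], [0, 0.4, -0.8, 0, 0, 0], [0, 0.5, -0.8, 0, 0, 0], [0, 0.5, -0.8, 0, 0, 0], [0.2, 0.4, -0.35, 0, 0, 0], [0.2, 0, 0, 0, 0, 0], [0.2, 0, 0, 0, 0, 0], [0, 0, 0, 0, 0, 0]],
])

```text
time: 10.7
position: [0.616, 0.2148, 0.2377]
tcp_rot: [-1.715, 1.557, 2.936]
ft_force: [-1.0, -0.4, -0.7]
grip_width: -0.003
```

```bash
python3 g.py 95 134 96
```

```text
t 10.7 car mm [ 93.4 140.7 237.7] F [-1.  -0.4 -0.7] tool shift units [3.54 0.09 0.17]
turn units [-0.002 -0.003  0.017] grip -0.003
```

Request:
apply_moves([
  [[0.4, 0.05, 0.15, 0, 0, 0.017], [0.6, 0, 0, 0, 0, 0], [0.6, 0, 0, 0, 0, 0], [0.6, 0, 0, 0, 0, 0], [0.6, 0, 0, 0, 0, 0], [0.4, 0, 0, 0, 0, 0], [0, 0, 0, 0, 0, 0], [0, 0, 0, 0, 0, 0]],
])

```text
time: 11.37
position: [0.6095, 0.2006, 0.1062]
tcp_rot: [-1.468, 1.565, -3.108]
ft_force: [0.6, -0.5, 0.8]
grip_width: -0.0
```

```bash
python3 g.py 50 134 96; python3 pic.py 10 -0.42 1.75
```

```text
t 11.37 car mm [ 87.9 126.1 106.2] F [ 0.6 -0.5  0.8] tool shift units [ 0.26 -0.95 -0.19]
turn units [-0.011  0.001  0.007] grip -0.0
```

View pics/side10.png

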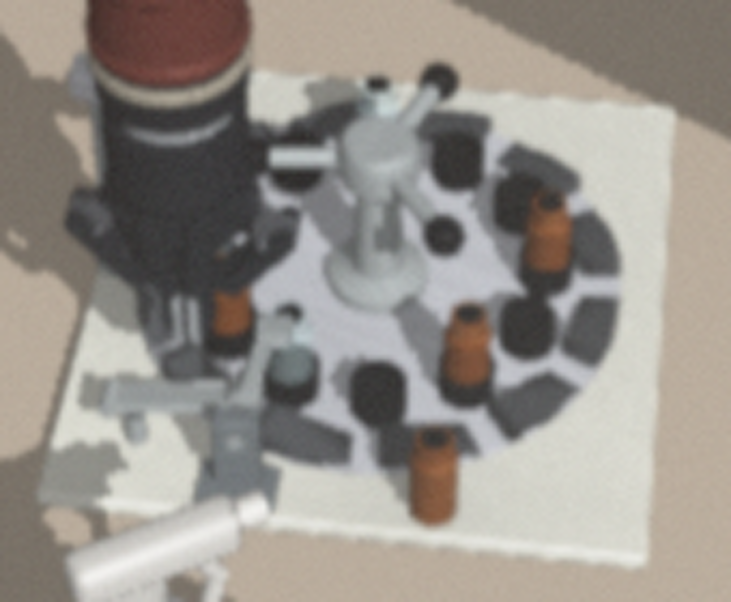

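Request:
apply_moves([
  [[0.05, 0, -0.25, 0, 0, 0], [0.1, 0, 0, 0, 0, 0], [0.05, -0.15, 0, 0, 0, 0], [0.05, -0.2, 0, 0, 0, 0], [0, -0.2, 0, 0, 0, 0], [0, -0.1, 0, 0, 0, 0]],
])

```text
time: 11.92
position: [0.585, 0.2138, 0.1006]
tcp_rot: [2.302, 1.568, 0.661]
ft_force: [0.4, 0.4, -0.6]
grip_width: -0.001
```

```bash
python3 g.py 34 136 88; python3 pic.py 11 -0.42 1.75
```

```text
t 11.92 car mm [ 62.6 137.8 100.6] F [ 0.4  0.4 -0.6] tool shift units [ 0.31 -0.72  0.05]
turn units [-0.012 -0.002 -0.002] grip -0.001
```

View pics/side11.png

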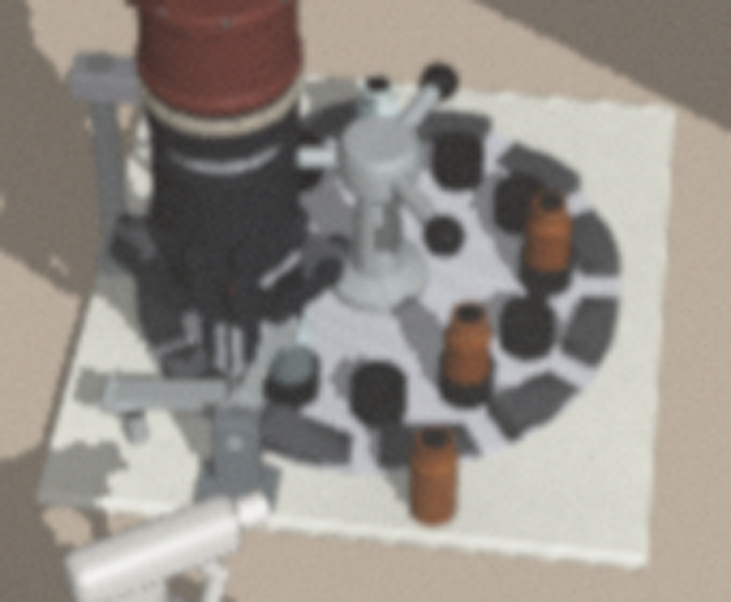

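Request:
apply_moves([
  [[0.1, -0.15, 0, 0, 0, 0], [0.1, -0.2, 0, 0, 0, 0], [0.1, -0.2, 0, 0, 0, 0], [0, -0.2, 0, 0, 0, 0], [0, -0.2, 0, 0, 0, 0], [0, -0.2, 0, 0, 0, 0], [0, -0.1, 0, 0, 0, 0], [0, 0, 0, 0, 0, 0]],
])

```text
time: 12.63
position: [0.5313, 0.2179, 0.0907]
tcp_rot: [1.984, 1.565, 0.344]
ft_force: [-0.1, 0.1, -0.2]
grip_width: -0.0
```

```bash
python3 g.py 5 136 95; python3 pic.py 12 -0.42 0.15
```

```text
t 12.63 car mm [  8.8 138.6  90.7] F [-0.1  0.1 -0.2] tool shift units [-0.11 -0.09  0.06]
turn units [-0.011 -0.003 -0.007] grip -0.0
```

View pics/side12.png

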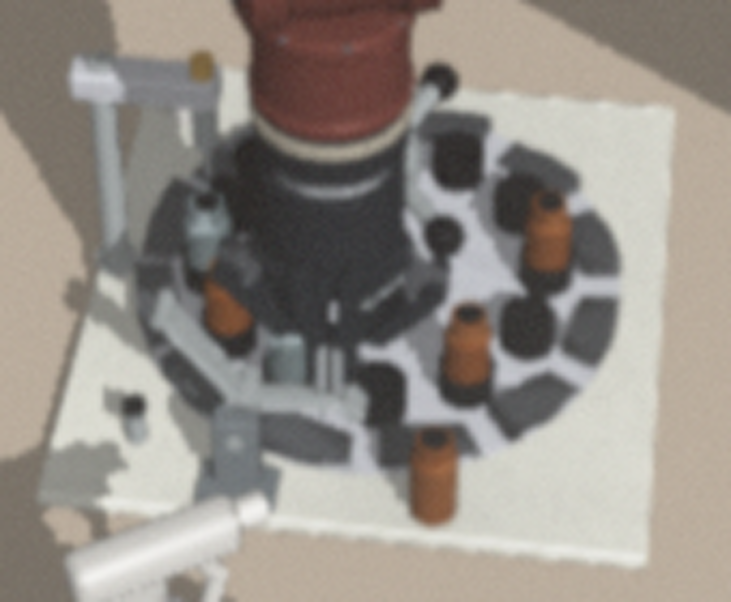

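Request:
apply_moves([
  [[-0.1, -0.1, 0.05, 0, 0, 0], [0, 0, 0, 0, 0, 0], [0, 0, 0, 0, 0, 0]],
])

```text
time: 12.93
position: [0.5283, 0.2161, 0.0957]
tcp_rot: [1.945, 1.563, 0.305]
ft_force: [0.8, 0.1, 0.7]
grip_width: 0.001
```

```bash
python3 g.py 5 136 95; python3 pic.py 13 -0.42 0.15
```

```text
t 12.93 car mm [  5.9 136.6  95.7] F [0.8 0.1 0.7] tool shift units [ 0.02 -0.02  0.01]
turn units [-0.011 -0.004 -0.009] grip 0.001
```

View pics/side13.png

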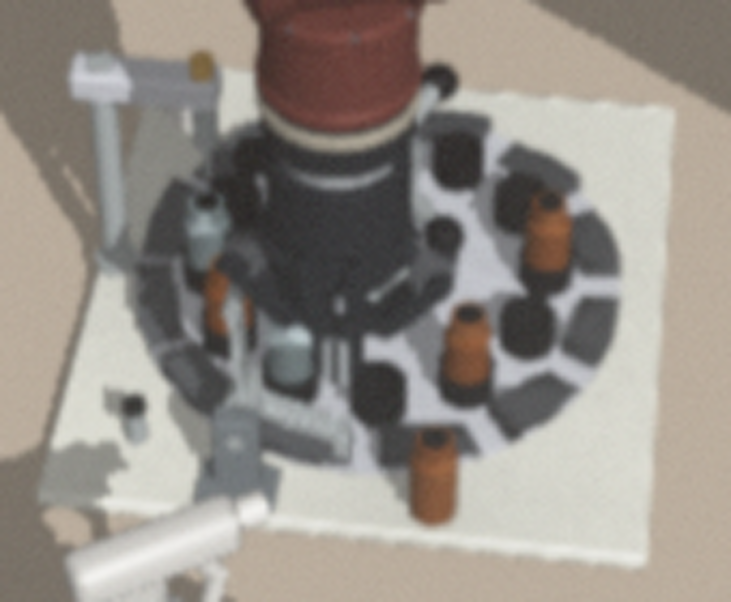

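Request:
apply_moves([
  [[0, -0.3, 0, 0, 0, 0], [-0.2, -0.3, 0, 0, 0, 0], [-0.6, 0, 0, 0, 0, 0], [-0.9, 0, 0, 0, 0, 0], [-0.9, 0, 0, 0, 0, 0], [-0.9, 0, 0, 0, 0, 0], [-0.5, 0, 0, 0, 0, 0], [0, 0, 0.3, 0, 0, 0]],
])

```text
time: 13.65
position: [0.501, 0.2053, 0.2604]
tcp_rot: [2.077, 1.567, 0.436]
ft_force: [0.2, -0.5, -0.1]
grip_width: 0.001
```

```bash
python3 g.py 30 -50 240; python3 pic.py 14 -0.42 0.1
```

```text
t 13.65 car mm [-20.7 124.2 260.4] F [ 0.2 -0.5 -0.1] tool shift units [0.51 1.3  4.34]
turn units [-0.011 -0.002 -0.004] grip 0.001
```

View pics/side14d.png

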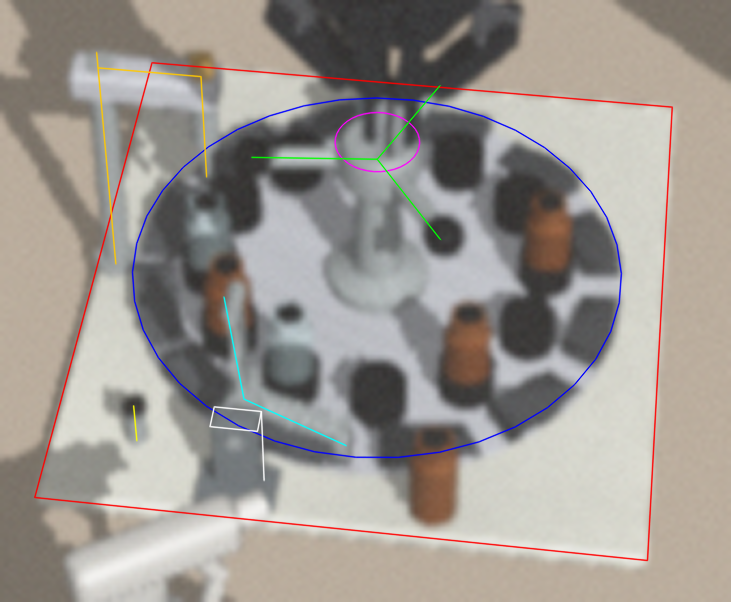

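Request:
apply_moves([
  [[0, 0.1, 0.7, 0, 0, 0], [0, 0.2, 0.85, 0, 0, 0], [0, 0.2, 0.85, 0, 0, 0], [0, 0.2, 0.85, 0, 0, 0], [0, 0.2, 0.8, 0, 0, 0], [0.3, 0.2, 0.2, 0, 0, 0], [0.5, 0, 0, 0, 0, 0], [0.5, 0, 0, 0, 0, 0]],
])

```text
time: 14.37
position: [0.533, 0.0193, 0.2001]
tcp_rot: [0.479, 1.57, -1.164]
ft_force: [0.2, 0.2, 0.2]
grip_width: -0.0
```

```bash
python3 g.py 22 -52 111
```

```text
t 14.37 car mm [ 22.6 -59.6 200.1] F [0.2 0.2 0.2] tool shift units [ 2.23 -0.02 -0.19]
turn units [-0.015  0.001 -0.001] grip -0.0
```

Request:
apply_moves([
  [[0.4, 0, -0.2, -0.015, 0, 0], [0.5, 0, 0, 0, 0, 0], [0.5, 0, 0, 0, 0, 0], [0.4, 0, 0, 0, 0, 0], [0.2, 0, 0, 0, 0, 0], [0, 0, 0, 0, 0, 0]],
])

```text
time: 14.87
position: [0.526, 0.0247, 0.105]
tcp_rot: [-1.502, 1.555, -3.139]
ft_force: [-0.1, -0.1, 0.8]
grip_width: 0.004
```

```bash
python3 g.py 4 -51 110
```

```text
t 14.87 car mm [ 15.2 -54.6 105. ] F [-0.1 -0.1  0.8] tool shift units [-0.12 -0.28 -0.09]
turn units [-0.007  0.001  0.02 ] grip 0.004
```

Request:
apply_moves([
  [[-0.1, -0.15, -0.07, 0, 0, 0.02], [0, -0.12, 0, 0, 0, 0], [0, -0.05, 0, 0, 0, 0], [0, 0, 0, 0, 0, 0]],
])

```text
time: 15.2
position: [0.5122, 0.0279, 0.1085]
tcp_rot: [-1.037, 1.568, -2.675]
ft_force: [-0.1, -0.1, -0.2]
grip_width: 0.002
```

Request:
apply_moves([
  [[0, -0.05, 0, 0, 0, 0], [0, -0.05, 0, 0, 0, 0]],
])

```text
time: 15.37
position: [0.5107, 0.0276, 0.1097]
tcp_rot: [1.065, 1.568, -0.573]
ft_force: [5.5, -0.7, -3.5]
grip_width: 0.0
```

```bash
python3 g.py -3 -51 110; python3 pic.py 15 -0.524 0.0
```

```text
t 15.37 car mm [ -0.2 -52.6 109.7] F [ 5.5 -0.7 -3.5] tool shift units [-0.01 -0.07 -0.04]
turn units [-0.008  0.002 -0.004] grip 0.0
```

View pics/side15d.png

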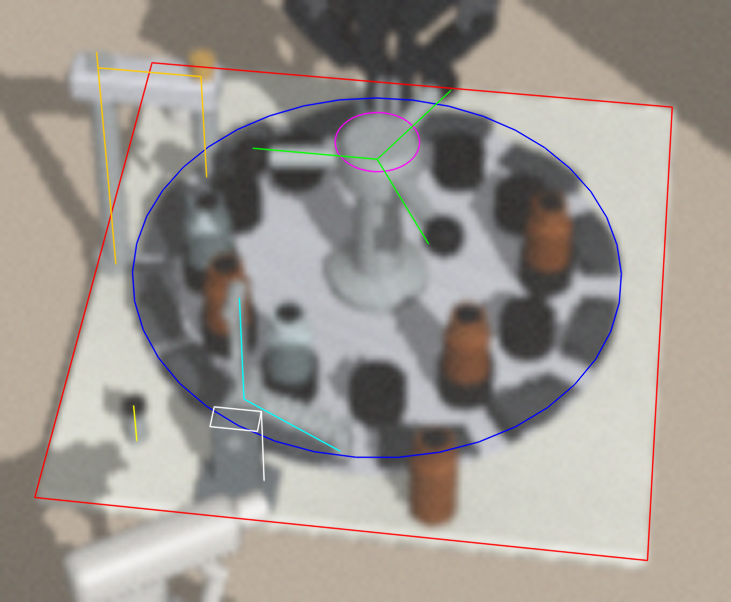

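Contact shows 5.5 N and the wheel is just starting to move. I'll push on in small steps until it meets the stop.

Request:
apply_moves([
  [[0, -0.06, 0, 0, 0, 0], [0, -0.06, 0, 0, 0, 0]],
])

```text
time: 15.58
position: [0.5096, 0.0271, 0.1109]
tcp_rot: [1.343, 1.561, -0.296]
ft_force: [4.8, -0.0, -3.3]
grip_width: -0.001
```

Request:
apply_moves([
  [[0, -0.06, 0, 0, 0, 0], [0, -0.06, 0, 0, 0, 0]],
])

```text
time: 15.75
position: [0.5084, 0.0266, 0.1121]
tcp_rot: [1.397, 1.554, -0.242]
ft_force: [5.3, -0.6, -3.2]
grip_width: -0.003
```

```bash
python3 g.py -5 -51 110; python3 pic.py 16 -0.524 0.0
```

```text
t 15.75 car mm [ -2.4 -53.7 112.1] F [ 5.3 -0.6 -3.2] tool shift units [ 0.05 -0.07 -0.07]
turn units [-0.009  0.004 -0.021] grip -0.003
```

View pics/side16d.png

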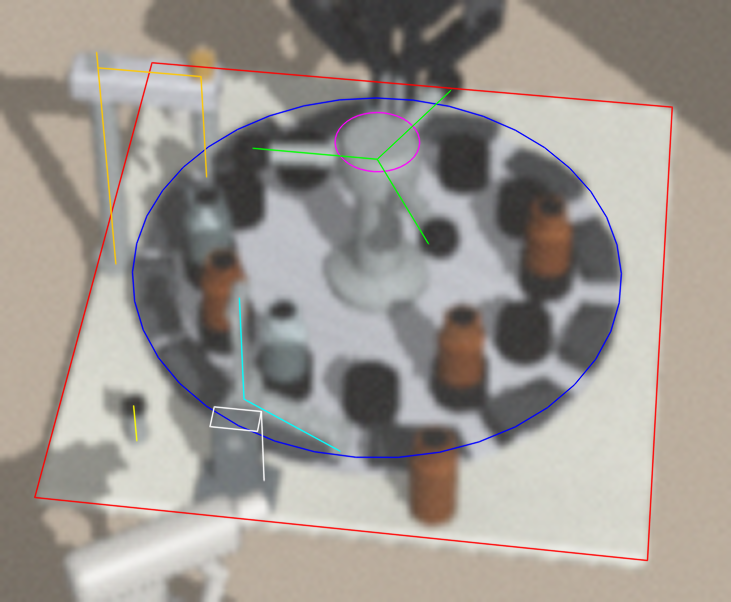

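Request:
apply_moves([
  [[0.06, -0.08, -0.03, 0, 0, 0], [0.04, -0.08, 0, 0, 0, 0]],
])

```text
time: 15.97
position: [0.5066, 0.0269, 0.1103]
tcp_rot: [1.388, 1.545, -0.252]
ft_force: [4.0, -0.8, 3.2]
grip_width: 0.003
```

Request:
apply_moves([
  [[0.03, -0.08, 0, 0, 0, 0], [0.03, -0.08, 0, 0, 0, 0]],
])

```text
time: 16.13
position: [0.5042, 0.0268, 0.1096]
tcp_rot: [1.425, 1.537, -0.215]
ft_force: [5.7, -0.4, 2.8]
grip_width: 0.001
```

```bash
python3 g.py -5 -51 110; python3 pic.py 17 -0.524 0.0
```

```text
t 16.13 car mm [ -6.6 -53.8 109.6] F [ 5.7 -0.4  2.8] tool shift units [-0.01  0.04 -0.07]
turn units [-0.011  0.006 -0.043] grip 0.001
```

View pics/side17d.png

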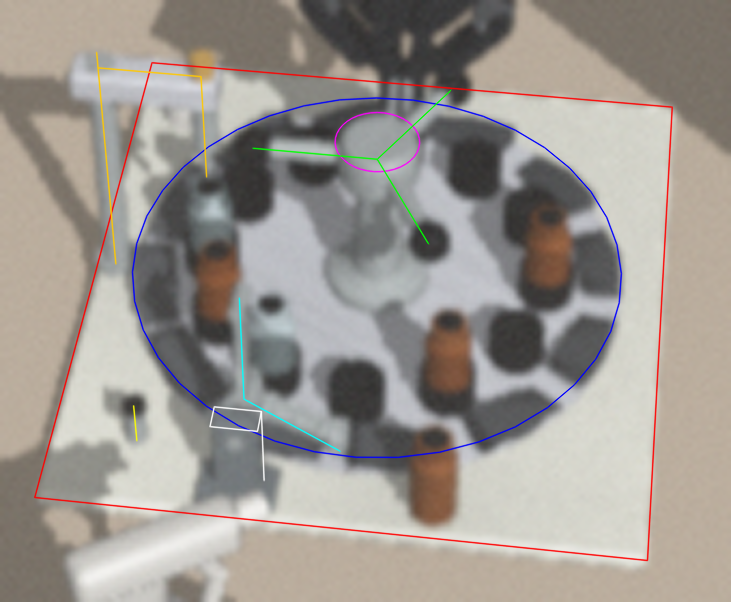

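Cup positions are now about (515,340), (447,385) and (357,390), almost the same as in the start picture. I'll press a little more to see whether the stop is felt.

Request:
apply_moves([
  [[0, -0.08, 0, 0, 0, 0.02], [0, -0.08, 0, 0, 0, 0.02]],
])

```text
time: 16.35
position: [0.5033, 0.0262, 0.111]
tcp_rot: [1.495, 1.495, -0.146]
ft_force: [13.8, -3.7, -6.7]
grip_width: 0.005
```

```bash
python3 g.py -5 -51 110
```

```text
t 16.35 car mm [ -7.5 -54.4 111. ] F [13.8 -3.7 -6.7] tool shift units [ 0.03  0.06 -0.09]
turn units [-0.012  0.008 -0.096] grip 0.005
```

Request:
apply_moves([
  [[0.02, -0.1, 0, 0, 0, 0], [0, -0.1, 0, 0, 0, 0]],
])

```text
time: 16.52
position: [0.5027, 0.0252, 0.1121]
tcp_rot: [1.489, 1.479, -0.153]
ft_force: [14.2, -4.2, -7.1]
grip_width: 0.001
```

```bash
python3 g.py -5 -51 110; python3 pic.py 18 -0.524 0.0; python3 - <<'E'
import cv2,numpy as np
a=cv2.imread("pics/side0.png")[240:380,235:405]
a=cv2.resize(a,None,fx=4.3,fy=4.3,interpolation=2);b=cv2.imread("pics/side18.png")
cv2.imwrite("pics/cmp.png",np.vstack([a[150:480,120:660],b[150:480,120:660]])[:,:][:660]) if 0 else cv2.imwrite("pics/cmp.png",cv2.resize(np.hstack([a,b]),None,fx=.54,fy=.54))
E
```

```text
t 16.52 car mm [ -8.  -55.5 112.1] F [14.2 -4.2 -7.1] tool shift units [ 0.06  0.07 -0.11]
turn units [-0.013  0.01  -0.116] grip 0.001
```

View pics/cmp.png

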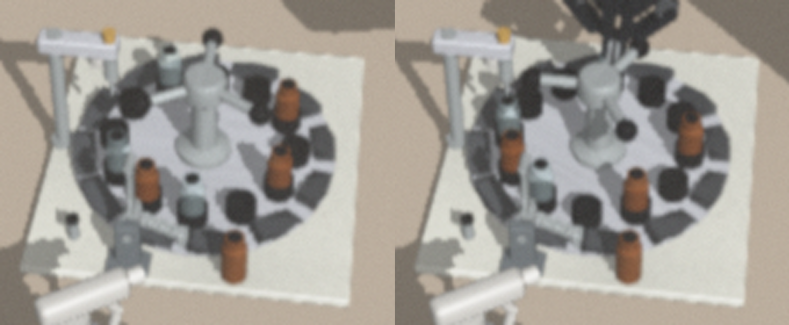

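The stop is firm: 14 N with no more travel, against about 5.5 N while the wheel was turning. Backing off now.

Request:
apply_moves([
  [[0, 0.3, 0, 0, 0, 0], [0, 0.3, 0, 0, 0, -0.06], [0, 0.2, 0, 0, 0, -0.05], [-0.5, 0, 0, 0, 0, 0], [-0.8, 0, 0, 0, 0, 0], [-0.8, 0, 0, 0, 0, 0], [-0.8, 0, 0, 0, 0, 0], [-0.8, 0, 0, 0, 0, 0]],
])

```text
time: 17.23
position: [0.5272, 0.0245, 0.26]
tcp_rot: [-1.288, 1.547, -2.931]
ft_force: [1.5, -0.4, -0.2]
grip_width: 0.0
```

Request:
apply_moves([
  [[-0.3, -0.3, 0.7, 0, 0, 0], [0, -0.5, 0.8, 0, 0, 0], [0, -0.6, 0.8, 0, 0, 0], [0, -0.6, 0.8, 0, 0, 0], [0, -0.5, 0.8, 0, 0, 0], [0, -0.4, 0.8, 0, 0, 0], [0, 0, 0, 0, 0, 0], [0, 0, 0, 0, 0, 0]],
])

```text
time: 17.9
position: [0.3925, -0.1593, 0.2824]
tcp_rot: [-1.319, 1.551, -2.958]
ft_force: [0.5, 0.7, -1.2]
grip_width: -0.001
```

```bash
python3 g.py -5 -51 110; python3 pic.py 19 -0.524 0.0; python3 - <<'E'
from h import *
from bench import bot
p=bot.get_image("top")
x0,y0,x1,y1=(220,180,360,310)
cv2.imwrite("pics/top19.png",cv2.resize(p["color"][y0:y1,x0:x1,::-1],None,fx=4.6,fy=4.6,interpolation=2))
draw(p["color"][:,:,::-1],p,Q,"pics/top19d.png",(220,180,360,310),4.6,-.524,0)
E
```

```text
t 17.9 car mm [-106.7 -246.4  282.4] F [ 0.5  0.7 -1.2] tool shift units [ 4.24  2.59 -4.92]
turn units [-0.009  0.006  0.024] grip -0.001
```

View pics/side19d.png

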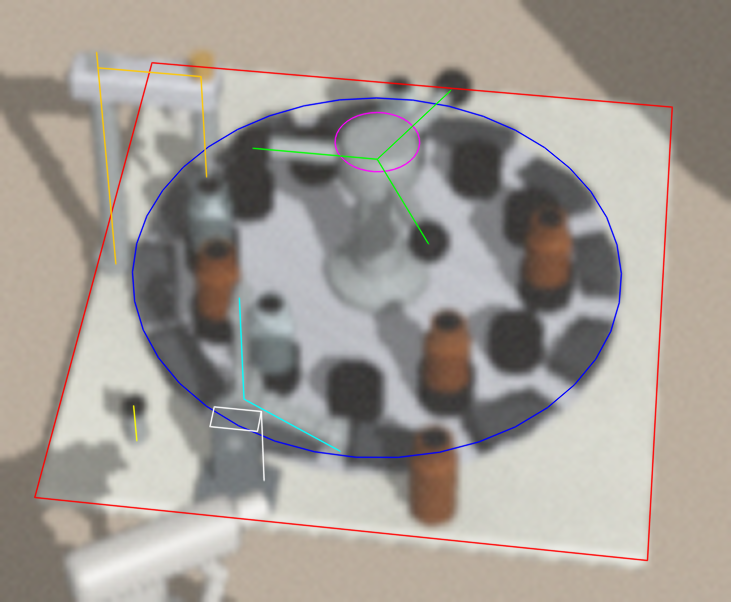

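View pics/top19d.png

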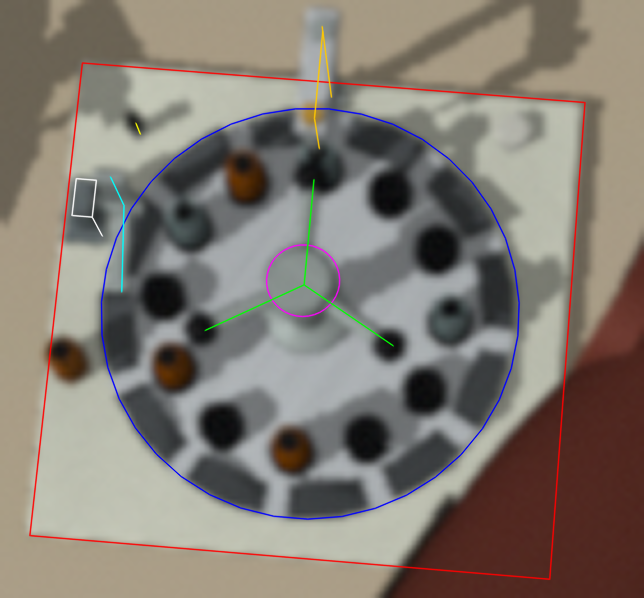

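```bash
python3 - <<'E'
from h import *
from bench import bot
p=bot.get_image("top");now=cv2.cvtColor(p["color"],cv2.COLOR_RGB2GRAY).astype(float)
old=cv2.cvtColor(cv2.imread("pics/top0.png"),cv2.COLOR_BGR2GRAY).astype(float)
def samp(im,a,off=0):
    out=0
    for r in np.linspace(.128,.142,8):
        P=c2w(np.c_[r*np.cos(a),r*np.sin(a),0*a+.037],Q);u=proj(p,P).astype(np.float32)
        out=out+cv2.remap(im.astype(np.float32),u[None,:,0],u[None,:,1],1)[0]
    return out
# visible carousel angles: robot side and +y side lower
for lo,hi in((130,230),(235,265),(280,340),(140,340)):
    a=np.radians(np.linspace(lo,hi,400));o=samp(old,a)
    best=[]
    for d in np.arange(-.12,.121,.002):
        n=samp(now,a+d);best.append(np.corrcoef(o,n)[0,1])
    i=int(np.argmax(best));print(lo,hi,"shift mod notch",round(-.12+.002*i,3),round(best[i],3))
for t in range(1):
    s=bot.get_state();print(s["time"],s["ft_force"])
E
```

```text
130 230 shift mod notch -0.002 0.999
235 265 shift mod notch -0.002 0.999
280 340 shift mod notch 0.006 0.913
140 340 shift mod notch -0.002 0.981
18.05 [-0.03043495  0.01773721 -0.35213891]
```

```bash
python3 - <<'E'
from bench import bot
import cv2,numpy as np
p=bot.get_image("side");a=cv2.imread("pics/side0.png")[:,:,::-1]
# tab+nose region
r=(slice(300,350),slice(286,296))
print(np.abs(p["color"][r].astype(int)-a[r]).mean(), bot.look_for(p,"tab_top")[:1])
print(bot.get_state()["joint_velocities"])
print(bot.hand_in())
E
```

```text
9.565333333333333 [{'position': [297.9, 332.1], 'confidence': 0.76}]
[ 0.00620332 -0.00044871  0.00161058 -0.00083156 -0.00142393 -0.00402808]
the job is handed in; nothing more can be done
None
```

The job is done and handed in at about 18 s. The wheel stands one notch back with the pawl down against the tooth. The hand-in gives no verdict, so this rests on my own checks.

**What I did**
- With shut fingers I pushed the pawl's tab over onto its rest.
- I then pushed one handle arm to turn the wheel back to about -0.41 rad and tipped the pawl down by its nose arm.
- Finally I pushed the wheel back until it met the pawl, then moved the arm clear of the carousel.

**Last checks**
- **Stop:** the force rose to about 14 N with almost no further travel, against about 5.5 N while the wheel was turning.
- **Wheel angle:** the tooth ring in the top picture sits within about 0.002 rad of its starting position, one notch on (about -0.526 rad). One short sector with a poorer match (280–340 degrees) gave 0.006 rad, still well within the 0.03 allowed.
- **Pawl:** in the side picture the tab and nose look just as they did at the start. A direct pixel comparison there was inconclusive (average difference 9.6), because other vials now stand behind the tab.
- **Other objects:** all vials stand upright, and the spare vial and cap are in place. I did not measure the objects on the bench at the end, but the arm did not go near them. It touched nothing at hand-in.

One slip: during the last push I turned the tool the wrong way and it tilted about 5 degrees. This had no visible effect.

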